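# Fit the rotor to the sample mill and hold it home

### The arm

A 6-joint arm with a two-finger parallel gripper is mounted at the origin on the work surface. World frame = base frame: x ahead of the robot, y to its left, z up, the work surface at z = 0. Lengths are in m, angles in degrees, forces in N, time in s.
With the tool pointing down it reaches from about 0.35 to 0.875 m from the base axis. Payload 4.2 kg.
Tool frame: the origin (TCP) lies between the finger pads, 19 mm behind the fingertips; this is the grasp point; z points along the fingers, y is the direction in which the jaws open and shut (so a half turn about z gives the same grasp; the last joint's range is limited). The gripper opens to 87 mm and grips with 3 to 60 N. Pads are 19 mm wide; open, the fingers measure 117 mm over their backs; the gripper's body (75 mm by 190 mm) begins 51 mm behind the grasp point.
Start: joints at [-58.178, 22.042, 0.453, 0, -68.411, -14.817], TCP at [0.183, -0.598, 0.241] pointing down, gripper open.
Joint ranges: [-179.83, 179.83], [-69.29, 118.12], [-61.27, 80.66], [-181.25, 117.63], [-171.15, -9.14], [-177.46, 177.46]. Speed limits (degrees/s): [159.86, 159.86, 180, 180, 180, 180].

### API

Orientations are given as [roll, pitch, yaw] about the fixed x, y, z axes, in that order (R = Rz(yaw) Ry(pitch) Rx(roll)).
In Python, from cell import ctrl gives the robot as it stands. Calls block until the motion is done:
- ctrl.move_ptp(position, orientation): joint-space move of the TCP to a pose.
- ctrl.movel(position, speed=0.15, ori=None): straight line of the TCP; ori=None keeps the orientation; speed is the mean speed in m/s.
- ctrl.move_j(angles): joint-space move.
- ctrl.command_gripper(opening): opening from 0.0 (shut) to 1.0 (fully open); the grip force is fixed at half the most; returns when the fingers have stopped.
- ctrl.hold(seconds).
- ctrl.inverse_kinematics(position, orientation): joint angles nearest the present ones, or None.
- ctrl.state(): the state.
- ctrl.camera(name): name is "scene" or "top"; returns a dict with "frame" (480x640x3 uint8, red, green, blue), "range_z" (480x640 float32, m along the optical axis (not along the pixel's ray), 0 where there is no reading), "fx", "fy", "cx", "cy" (pixels), "rvec" (rotation vector, rad) and "tvec" (3), from world to camera coordinates, as OpenCV has them. Camera axes: x right, y down, z forward; pixel columns grow to the right and rows downward; lengths in m; the calibration is good to about 2 mm. A picture is of the moment at which its call begins.
A pose or a line that the arm cannot do raises ctrl.PlanningError and nothing moves.
- ctrl.finish_job(): hands the job in, once; it reports no verdict.
The state is a dict: "clock": time; "joints": joint angles; "dq": joint speeds; "joint_efforts": joint torques, N m; "tool_pos": TCP position; "tool_rot": TCP orientation; "wrist_force": force on the tool from outside, world axes, zero at the start; "ft_torque": the same for the moment, N m; "width": opening from 0.0 (shut) to 1.0 (fully open).
Only numpy, scipy, OpenCV 4.12 (cv2) and the standard library are available. Lean on these libraries where they do the work, as an engineer would, in place of code of your own. Each camera call takes 0.05 s, during which the arm holds its last target.

### The job

Take the mill rotor with the orange grip out of its rack by sliding it along its channel and out through the open front, then carry it to the open chamber of the sample mill. Turn it until the ribs of its stem mesh with the cross slots of the drive, push it fully home against the spring so that its disc sits down on the drive, and finish still gripping it and pressing it home, without letting go. Leave the green rotor, the jars and the other loose things where they are.

Things in the scene. Friction and masses are not known exactly. Their poses are not given: they have to be found in the camera images.
- rotor: Mill rotor to fit, orange grip, 98 mm tall, 180 g; origin at the centre of its lower tip, z up. Splined stem from 0 to 34 mm: two crossed ribs along x and y, each 24 mm across and 7 mm wide (lowest 6 mm tapered to 20 by 4 mm). Above it a toothed steel disc, a 16 mm neck, the grip bar. Starts hanging by its disc in either channel of the rack, stem down, at any yaw of a range.
- rotor_shoulder (a point): Centre of the underside of the rotor's disc, 34 mm above the tip. The disc is 52 mm across and 8 mm thick; the round neck above it is 22 mm long, up to the grip bar.
- rotor_grip (a point): Centre of the orange grip bar, 81 mm above the rotor's tip; axes as the rotor's. The bar is 46 mm long along x, 20 mm thick along y (pinch it across y), 34 mm high; the stem's ribs run parallel and square to it.
- spare: A rotor of the same shape and size with a green grip, in the other channel of the rack: leave it there.
- rack: Fixed grey and blue rack, 130 x 200 mm, 63 mm high, origin under its centre, z up. Two channels along x, 100 mm apart, open at the -x end (towards the robot) and above the neck, closed at +x. Blue lips over the discs stop a rotor being lifted; slid towards -x until its axis is beyond x = -62 mm of the rack, it is clear of the lips and lifts freely. Beyond x = -80 mm it falls if not held.
- channel_left (a point): Point at rack x = 0, y = +50 mm on the centre line of one channel, at rail height; axes as the rack's. Discs rest on two rails with tops 45 mm above the table (a rotor's tip is then 11 mm up), rails 36 mm apart, x = -56 to +59 mm; side walls 60 mm apart; lips 58 to 63 mm high, 36 mm apart, x = -35 to +60 mm.
- channel_right (a point): The same point of the other channel, at rack y = -50 mm. Rotors start with their axis at rack x = 0 to +25 mm, on the channel's centre line.
- mill: Fixed white sample mill, housing 230 x 200 mm, 100 mm high, orange panel at its -x side. Origin on the table beneath the drive axis, z up. On top an open round steel chamber, wall 140 mm outer and 128 mm inner diameter, from 100 to 133 mm above the table; the drive stands in its middle.
- drive_mouth (a point): Centre of the drive's top, 140 mm above the table; z up, x and y along its crossed slots (turns with the drive). Four aluminium posts, 38 mm square overall, slots 10 mm wide and 36 mm deep between them, open on top and at the ends. Home: rotor tip 34 mm below this point, disc on the posts, axes together. Any quarter turn fits; play about 1.5 mm and 7 degrees.
- drive (a joint): Turn of the drive about its vertical axis (rad, 0: slots along the mill's x and y, positive anticlockwise from above); starts anywhere from -0.7 to 0.7; stiff (0.35 N m of friction), so it normally stays put.
- seat (a joint): Downward travel of the red spring seat in the slots (m): 0 free (seat 24 mm below the drive's top), 0.010 with the rotor home, stop at 0.011. It pushes up with about 4 N at first and 10 N when the rotor is home, and lifts the rotor about 10 mm if it is let go.
- jar_a: Amber sample jar with a black lid, 60 mm diameter, 75 mm tall, origin under its centre. A bystander.
- jar_b: Amber sample jar with a black lid, 60 mm diameter, 75 mm tall, origin under its centre. A bystander.
- brush: Cleaning brush lying on the table to the left, some 0.16 m long along its x. A bystander.
- dish: White ceramic dish, 90 mm diameter, 30 mm high, origin under its centre. A bystander.
- weight: Brass calibration weight, 40 mm diameter, 55 mm tall, origin under its centre. A bystander.
Not all that is in view belongs to the job. Leave any purple or red look-alike of the rack alone.

How it is judged (in metres and radians):
On the way, in this order (a step that is already met when the one before it is completed fails the run):
1. the orange rotor is out of the rack, lifted and gripped (height (world z) of rotor above 0.06 m and contact force between the fingers and rotor above 1 N and contact force between rotor and rack below 0.1 N), for 0.1 s.
2. its stem is meshed in the drive, at least 10 mm deep (z of rotor in the frame of drive_mouth below -0.01 m and horizontal distance between rotor and drive_mouth below 0.005 m), for 0.05 s.
At the end, for the whole second after the job is handed in: The orange rotor is still held between the fingers (over 2 N, tool point within 34 mm of the bar's centre) and pressed home: stem meshed in the drive, tip over 31 mm below the drive's top (34 is home), within 4 mm of its axis, upright to 0.1 rad, spring seat down over 6 mm, at rest (z of rotor in the frame of drive_mouth below -0.031 m and horizontal distance between rotor and drive_mouth below 0.004 m and angle between rotor's own z axis and vertical below 0.1 rad and (angle between the x axis of rotor and the x axis of drive_mouth, either way round below 0.25 rad or angle between the x axis of rotor and the y axis of drive_mouth, either way round below 0.25 rad) and value of joint seat above 0.006 m and contact force between the fingers and rotor above 2 N and distance between the grasp point and rotor_grip below 0.034 m and linear speed of rotor below 0.02 m/s); the arm keeps its last pose, push and grip.
It fails at once if the green rotor is moved by more than 20 mm (distance of spare from where it was at the start of the episode above 0.02 m).
It fails at once if a jar, the brush, the dish or the weight is moved by more than 30 mm (distance of any of jar_a, jar_b, brush, dish, weight from where it was at the start of the episode above 0.03 m).
It also fails if it takes over 48 s, if anything falls off the work surface, if the arm or the gripper's body presses on something with over 40 N, if the wrist force passes 120 N, or if a joint passes its speed limit or range.

## Working session

There is one attempt and no reset: what is moved stays moved. The work goes in short steps, each a Python script; the robot and the scene stay as the last script left them, time stands still between calls to the robot, and variables do not carry over. Pictures are saved under pics/ and viewed, and the job is handed in when it is done.

```bash
mkdir -p pics; ls; python3 - <<'E'
from cell import ctrl
import cv2,numpy as np
for n in("scene","top"):
    c=ctrl.camera(n); cv2.imwrite(f"pics/{n}0.png",c["frame"][:,:,::-1]); np.savez(f"{n}0.npz",**c)
    R=cv2.Rodrigues(np.array(c["rvec"]))[0]; print(n,-R.T@np.array(c["tvec"]).ravel(),R[2],c["fx"],c["cx"],c["cy"])
print(ctrl.state())
E
```

```text
pics
scene [ 1.02711646 -0.81301664  0.93405413] [-0.41685191  0.64470474 -0.64077319] 486.3778871250828 314.0547038016995 230.76249453872703
top [0.37271033 0.0527401  1.91801997] [ 0.05464864 -0.00682784 -0.9984823 ] 588.3849940562967 314.40869557330734 237.0490696283494
{'clock': 0.1, 'joints': array([-5.81786727e+01,  2.20863319e+01,  3.87450977e-01, -2.51597968e-02,
       -6.84126018e+01, -1.48181577e+01]), 'dq': array([-0.00543662, -0.08707256,  0.16433403,  0.20960131,  0.1103892 ,
       -0.03809106]), 'joint_efforts': array([-1.31287193e-04, -3.91689348e+01,  1.87934268e+01,  4.23179537e+00,
        1.34837336e-02, -7.62729928e-05]), 'tool_pos': array([ 0.18264811, -0.59718299,  0.24026855]), 'tool_rot': array([ 1.79886244e+02, -5.91290052e-03, -1.63006104e+02]), 'wrist_force': array([ 0.33199217,  0.38333082, -0.29236262]), 'ft_torque': array([ 0.05074557, -0.02962492, -0.00335227]), 'width': 0.99885784097333}
```

View pics/scene0.png

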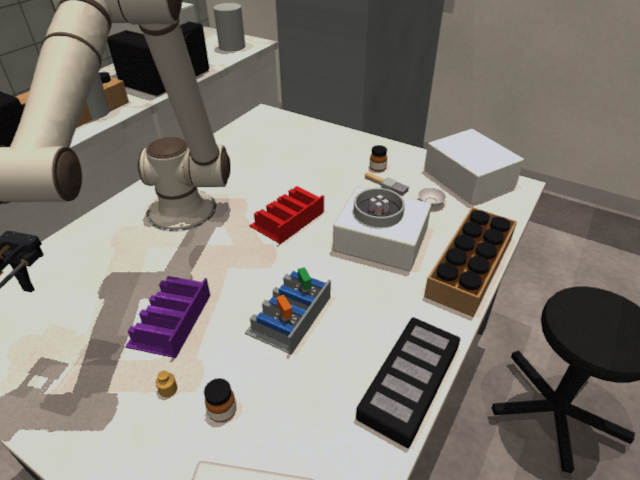

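View pics/top0.png

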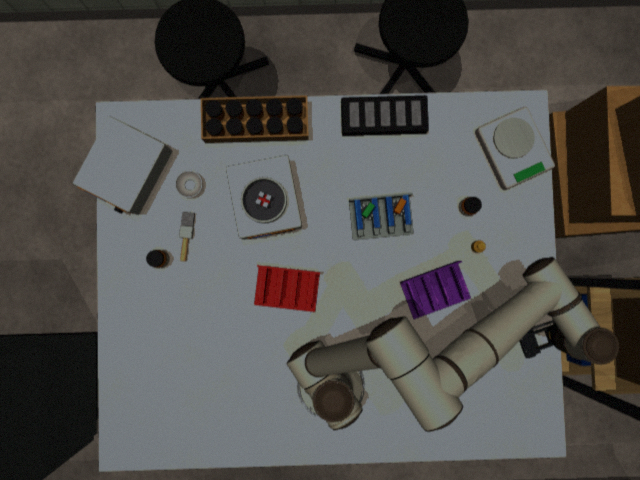

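The scene view shows the orange grip at about (285,307) and the green one at (304,279) in the grey/blue rack, with the mill chamber at (379,207). In the top view orange is at (400,206), green at (368,209), and the drive with its red seat is at (264,199). I'll zoom in and measure next.

```bash
cat > h.py <<'E'
import numpy as np,cv2
def cast(c,uv,z):
    R=cv2.Rodrigues(np.array(c["rvec"]))[0]; t=np.array(c["tvec"]).ravel()
    uv=np.atleast_2d(uv).astype(float)
    d=np.c_[(uv[:,0]-c["cx"])/c["fx"],(uv[:,1]-c["cy"])/c["fy"],np.ones(len(uv))]@R
    o=-R.T@t
    return o+d*((z-o[2])/d[:,2])[:,None]
def cloud(c):
    v,u=np.mgrid[:480,:640]; Z=c["range_z"].astype(float)
    R=cv2.Rodrigues(np.array(c["rvec"]))[0]; t=np.array(c["tvec"]).ravel()
    P=np.stack([(u-c["cx"])/c["fx"]*Z,(v-c["cy"])/c["fy"]*Z,Z],-1)
    W=(P-t)@R; W[Z==0]=np.nan
    return W
def load(n):
    d=np.load(n); return {k:(d[k] if d[k].ndim else float(d[k])) for k in d}
E
python3 - <<'E'
from h import *
def crop(n,x0,y0,w,h,s,o):
    c=load(n); cv2.imwrite(o,cv2.resize(c["frame"][y0:y0+h,x0:x0+w,::-1],None,fx=s,fy=s,interpolation=cv2.INTER_CUBIC))
crop("top0.npz",215,140,210,110,3.8,"pics/t1.png")
crop("scene0.npz",235,170,210,190,3.1,"pics/s1.png")
for n in("top0","scene0"):
    c=load(n+".npz"); W=cloud(c); hsv=cv2.cvtColor(c["frame"],cv2.COLOR_RGB2HSV)
    roi=np.zeros((480,640),bool)
    if n=="top0": roi[180:250,340:425]=1
    else: roi[260:350,240:340]=1
    for name,lo,hi in(("orange",(5,150,110),(20,255,255)),("green",(45,100,60),(80,255,255)),("blue",(100,100,60),(125,255,255))):
        m=(cv2.inRange(hsv,lo,hi)>0)&roi
        P=W[m]; P=P[~np.isnan(P[:,0])]; zt=np.percentile(P[:,2],90)
        T=P[P[:,2]>zt-0.012] if name!="blue" else P[(P[:,2]>.05)&(P[:,2]<.07)]
        print(n,name,m.sum(),"z90",zt.round(4),"mean",T.mean(0).round(4),len(T),"rect",cv2.minAreaRect(T[:,:2].astype(np.float32)))
        if n=="top0":
            ct=max(cv2.findContours(m.astype(np.uint8),0,1)[0],key=cv2.contourArea); r=cv2.minAreaRect(ct); print("  pxrect",r)
            print("  box world",cast(c,cv2.boxPoints(r),{"blue":.063}.get(name,.109)).round(4)[:,:2].tolist())
E
```

```text
top0 orange 66 z90 0.1144 mean [ 0.5621 -0.2258  0.1087] 61 rect ((0.5634498000144958, -0.22663170099258423), (0.01570272073149681, 0.041232362389564514), 59.259613037109375)
  pxrect ((399.7000427246094, 205.10003662109375), (4.919349670410156, 12.969194412231445), 26.56505012512207)
  box world [[0.549, -0.2097], [0.5845, -0.2289], [0.5773, -0.2423], [0.5418, -0.223]]
top0 green 88 z90 0.1142 mean [ 0.5516 -0.1275  0.1084] 72 rect ((0.5514471530914307, -0.12752343714237213), (0.018075084313750267, 0.043935228139162064), 54.49040603637695)
  pxrect ((368.076904296875, 209.38458251953125), (6.1017022132873535, 14.422204971313477), 33.6900634765625)
  box world [[0.5398, -0.1071], [0.5763, -0.1331], [0.5654, -0.1484], [0.5289, -0.1225]]
top0 blue 656 z90 0.068 mean [ 0.5471 -0.1773  0.0616] 605 rect ((0.5485040545463562, -0.17846184968948364), (0.09444370865821838, 0.17312493920326233), 3.805410861968994)
  pxrect ((358.3164367675781, 214.2561492919922), (29.259397506713867, 5.9146904945373535), 83.9909896850586)
  box world [[0.5882, -0.0882], [0.5897, -0.1069], [0.497, -0.1136], [0.4956, -0.0949]]
scene0 orange 143 z90 0.1109 mean [ 0.5659 -0.2314  0.1086] 139 rect ((0.5649797320365906, -0.23002448678016663), (0.018675031140446663, 0.04572736844420433), 59.05704879760742)
scene0 green 171 z90 0.1104 mean [ 0.558  -0.1345  0.1073] 122 rect ((0.5551009178161621, -0.13234281539916992), (0.017656102776527405, 0.04789946973323822), 56.124183654785156)
scene0 blue 1010 z90 0.065 mean [ 0.5546 -0.1981  0.0615] 903 rect ((0.5507413148880005, -0.18149355053901672), (0.09403274953365326, 0.17400464415550232), 4.0798115730285645)
```

View pics/t1.png

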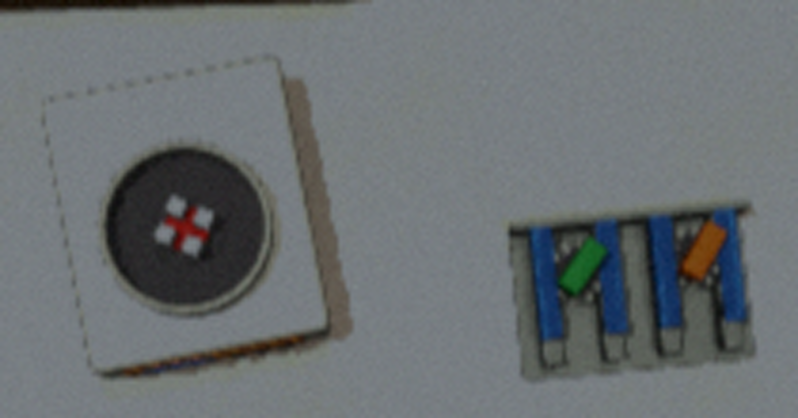

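View pics/s1.png

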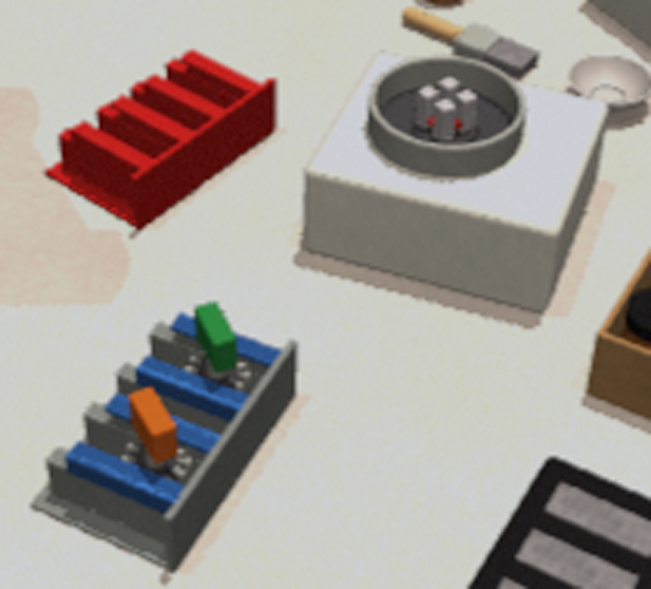

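The zoomed crops show the orange bar lying about −30° off world x, the rack yawed about 4°, and the drive's four posts around a red cross. Next I'll measure the drive from both views.

```bash
cat > drv.py <<'E'
from h import *
def drive(n,x0,y0,w,h,out,bright):
    c=load(n); s=8
    im=cv2.resize(c["frame"][y0:y0+h,x0:x0+w],None,fx=s,fy=s,interpolation=cv2.INTER_CUBIC)
    hsv=cv2.cvtColor(im,cv2.COLOR_RGB2HSV)
    m=((hsv[...,2]>bright)&(hsv[...,1]<60)).astype(np.uint8)*255
    vis=im[:,:,::-1].copy(); pts=[]
    for ct in cv2.findContours(m,0,1)[0]:
        a=cv2.contourArea(ct)/s/s
        M=cv2.moments(ct)
        if a<4 or a>60: continue
        p=np.array([M["m10"]/M["m00"],M["m01"]/M["m00"]])
        uv=(p+.5)/s-.5+[x0,y0]; pts.append(uv); print(n,a,uv.round(2),cast(c,uv,.14)[0,:2].round(4))
        cv2.drawContours(vis,[ct],-1,(0,255,0),1)
    cv2.imwrite(out,vis)
    return c,np.array(pts)
E
python3 - <<'E'
from drv import *
for a in(("top0.npz",250,185,28,28,"pics/d_t.png",125),("scene0.npz",362,190,36,30,"pics/d_s.png",190)):
    c,p=drive(*a)
    if len(p)==4:
        P=cast(c,p,.14)[:,:2]; ctr=P.mean(0); d=P-ctr
        an=np.degrees(np.angle(np.mean(np.exp(4j*np.arctan2(d[:,1],d[:,0]))))/4)-45
        print("ctr",ctr,"r",np.linalg.norm(d,axis=1),"ang mod90",an%90)
# chamber: outer rim circle from top
c=load("top0.npz"); W=cloud(c); z=W[...,2]
m=(z>.122)&(z<.145)
m[:150]=0;m[240:]=0;m[:,:225]=0;m[:,300:]=0
P=W[m][:,:2].astype(np.float32)
A=np.c_[2*P,np.ones(len(P))]
for name in("top0.npz","scene0.npz"):
    c=load(name);W=cloud(c);z=W[...,2]
    q=W[(z>.126)&(z<.137)]; q=q[(np.hypot(q[:,0]-.585,q[:,1]-.165)<.10)&(np.hypot(q[:,0]-.585,q[:,1]-.165)>.04)]
    print(name,len(q),cv2.minEnclosingCircle(q[:,:2].astype(np.float32)),q.mean(0))
E
```

```text
top0.npz 4.6796875 [264.84 204.04] [0.5745 0.1881]
top0.npz 4.7578125 [257.69 200.99] [0.5844 0.2095]
top0.npz 4.5390625 [268.16 196.78] [0.5964 0.1775]
top0.npz 4.375 [260.93 193.76] [0.6062 0.1992]
ctr [0.59039401 0.1935733 ] r [0.01677922 0.01705048 0.01718237 0.01680465] ang mod90 64.89972880777498
scene0.npz 4.796875 [378.33 203.38] [0.5982 0.1752]
scene0.npz 4.6640625 [385.07 200.47] [0.608  0.1968]
scene0.npz 4.6171875 [372.55 199.19] [0.576  0.1844]
scene0.npz 4.5625 [379.52 196.22] [0.5862 0.2068]
ctr [0.59208061 0.1908048 ] r [0.01671987 0.01699737 0.01734387 0.01706943] ang mod90 66.01891730771062
top0.npz 210 ((0.5888794660568237, 0.19349317252635956), 0.0701674222946167) [0.58650278 0.20054499 0.13195838]
scene0.npz 376 ((0.5960871577262878, 0.19143399596214294), 0.07308381795883179) [0.59551435 0.19196297 0.13120839]
```

```bash
sleep 1; python3 -c "
import cv2,numpy as np
a=cv2.imread('pics/d_t.png');b=cv2.imread('pics/d_s.png')
h=max(a.shape[0],b.shape[0]);f=lambda i:cv2.copyMakeBorder(i,0,h-i.shape[0],0,0,0)
cv2.imwrite('pics/d.png',np.hstack([f(a),f(b)]))"
```

```text
(no output)
```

View pics/d.png

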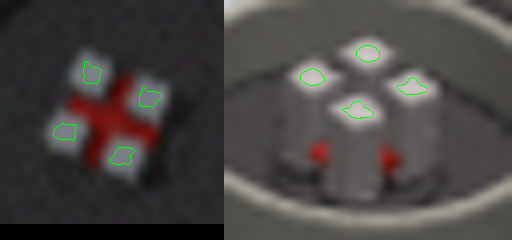

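Both views agree well: post radius 17 mm as specified, slots at about −24.6° and 65.4°, centre about (0.591, 0.192). The rotor's bar is at about −30.5°. The grasp comes next.

```bash
python3 - <<'E'
from cell import ctrl
from h import *
for y in(149.5,-30.5):
    print(y,ctrl.inverse_kinematics([.564,-.228,.2],[180,0,y]),ctrl.inverse_kinematics([.591,.192,.2],[180,0,y+6]))
E
```

```text
149.5 [-6.78206934e+00  2.21971311e+01 -5.47258896e+00 -2.54444375e-14
 -6.23302799e+01 -1.13717931e+02] [ 3.28991331e+01  2.34201152e+01 -3.53501169e+00 -2.54444375e-14
 -6.30448732e+01 -1.47399133e+02]
-30.5 [-6.78206934e+00  2.21971311e+01 -5.47258896e+00  2.54444375e-14
 -6.23302799e+01  6.62820693e+01] [ 3.28991331e+01  2.34201152e+01 -3.53501169e+00  2.54444375e-14
 -6.30448732e+01  3.26008669e+01]
```

```bash
python3 - <<'E'
from cell import ctrl
from h import *
ctrl.move_ptp([.564,-.2285,.20],[180,0,-30.5])
ctrl.command_gripper(0.7)
ctrl.movel([.564,-.2285,.095],speed=.12)
s=ctrl.state(); print(s["clock"],s["tool_pos"],s["wrist_force"])
ctrl.command_gripper(0.0)
s=ctrl.state(); print(s["clock"],s["tool_pos"],s["tool_rot"],s["wrist_force"],s["ft_torque"],s["width"]*87)
c=ctrl.camera("scene"); np.savez("scene1.npz",**c)
cv2.imwrite("pics/s2.png",cv2.resize(c["frame"][220:370,210:370,::-1],None,fx=4,fy=4))
E
```

```text
3.8083 [ 0.56468162 -0.22866304  0.09585278] [ 0.10789444 -0.65503352  0.98913569]
4.575 [ 0.56400679 -0.22850027  0.09502587] [ 1.79998636e+02  1.60913586e-03 -3.04973742e+01] [0.25655931 0.10326473 1.86474229] [-0.00771285  0.21582061  0.03578365] 19.537264051056237
```

View pics/s2.png

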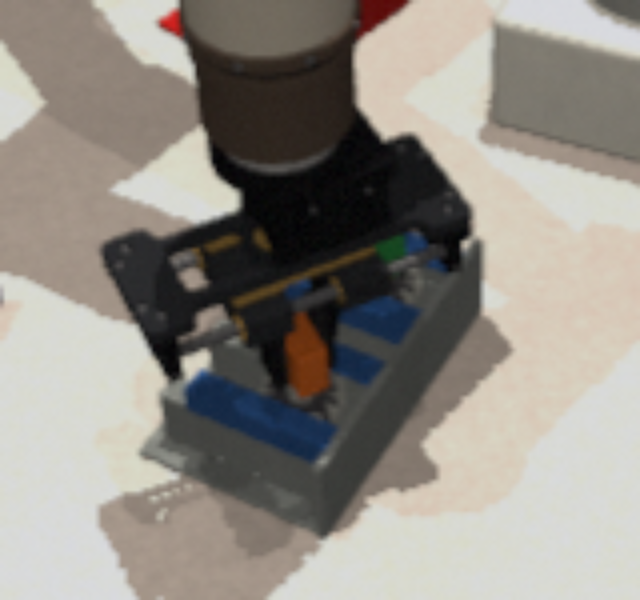

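The picture shows the bar pinched between the fingers at about (305,365) in the crop; width is 19.5 mm, so it is gripped. Next I'll slide it out along the rack's −x.

```bash
python3 - <<'E'
from cell import ctrl
from h import *
p0=np.array(ctrl.state()["tool_pos"]); a=np.radians(4.0); d=-np.array([np.cos(a),np.sin(a),0])
p0=np.array([.564,-.2285,.0955])
for s_ in(.02,.045,.070,.096):
    ctrl.movel((p0+d*s_).tolist(),speed=.06)
    s=ctrl.state(); print(s["clock"],s["tool_pos"].round(4),s["wrist_force"].round(2),s["ft_torque"].round(2),s["width"]*87)
    if np.abs(s["wrist_force"]).max()>15: break
c=ctrl.camera("scene"); np.savez("scene2.npz",**c)
cv2.imwrite("pics/s3.png",cv2.resize(c["frame"][220:370,210:370,::-1],None,fx=4,fy=4))
E
```

```text
5.1083 [ 0.5433 -0.2299  0.0953] [ 0.4   0.49 -1.58] [-0.04  0.08 -0.02] 19.500394888997935
5.675 [ 0.5191 -0.2318  0.0958] [-0.21 -0.12 -2.63] [-0.09  0.12  0.03] 19.759115470826718
6.2417 [ 0.4942 -0.2335  0.0958] [-0.34 -0.04 -2.84] [-0.07  0.09  0.05] 19.5665692965146
6.825 [ 0.4683 -0.2353  0.0958] [ 0.15  0.03 -1.47] [-0.01  0.09 -0.01] 19.905231022226186
```

View pics/s3.png

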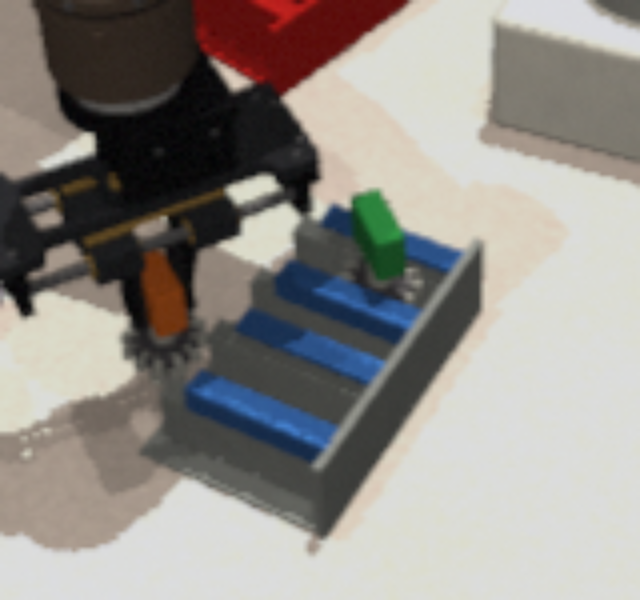

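The rotor is out in front of the rack (disc at about (160,345)), and the green one hasn't moved. I'll lift, carry it above the mill, and look.

```bash
python3 - <<'E'
from cell import ctrl
from h import *
p=ctrl.state()["tool_pos"]
ctrl.movel([.4683,-.2353,.27],speed=.15)
ctrl.move_ptp([.5912,.1922,.27],[180,0,-24.6])
ctrl.movel([.5912,.1922,.245],speed=.1)
s=ctrl.state(); print(s["clock"],s["tool_pos"],s["tool_rot"],s["wrist_force"],s["width"]*87)
for n in("scene","top"):
    c=ctrl.camera(n); np.savez(n+"3.npz",**c)
    x0,y0=(330,110) if n=="scene" else(215,150)
    cv2.imwrite(f"pics/{n}3.png",cv2.resize(c["frame"][y0:y0+120,x0:x0+100,::-1],None,fx=5,fy=5,interpolation=cv2.INTER_CUBIC))
E
```

```text
10.225 [0.59130386 0.19131776 0.24482003] [ 1.79943714e+02  8.96357875e-03 -2.46534069e+01] [ 0.39273879  0.03127859 -1.16254589] 19.78487080378169
```

View pics/scene3.png

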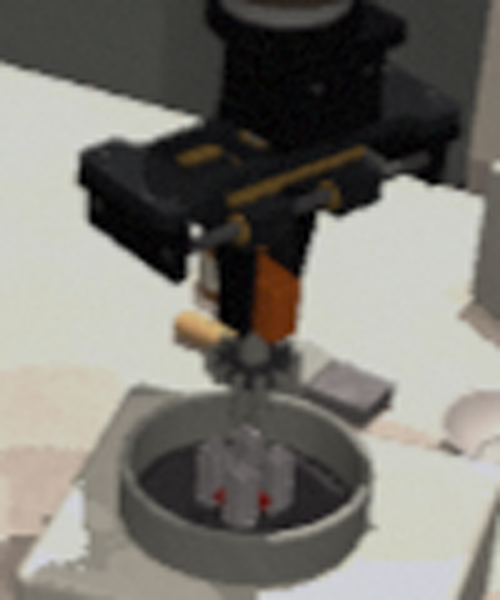

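View pics/top3.png

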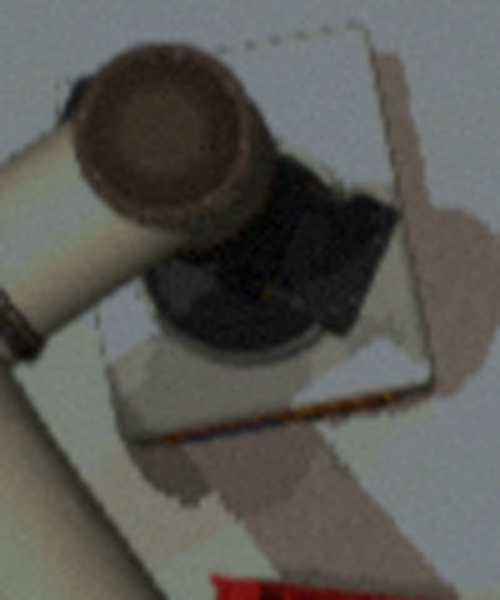

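The scene view shows the stem hanging over the posts, disc spanning about x 207–300 in the crop, with no collision; the top view is blocked by the arm. I'll compare the disc's axis with the drive in the scene image.

```bash
python3 - <<'E'
from h import *
c=load("scene3.npz")
P=np.array([[.5912,.1915,.1985],[.5912,.1915,.1605],[.5921,.1908,.14],[.5912,.1922,.14]])
print(cv2.projectPoints(P,c["rvec"],c["tvec"],np.array([[c["fx"],0,c["cx"]],[0,c["fy"],c["cy"]],[0,0,1.]]),None)[0].reshape(-1,2).round(2))
# px shift per mm along the bar
b=np.radians(-24.6);Q=P[:1]+np.array([[0,0,0],[.01*np.cos(b),.01*np.sin(b),0],[-.01*np.sin(b),.01*np.cos(b),0]])
print(cv2.projectPoints(Q,c["rvec"],c["tvec"],np.array([[c["fx"],0,c["cx"]],[0,c["fy"],c["cy"]],[0,0,1.]]),None)[0].reshape(-1,2).round(2))
im=cv2.resize(c["frame"][168:212,358:404,::-1],None,fx=12,fy=12,interpolation=cv2.INTER_CUBIC)
cv2.imwrite("pics/s4.png",cv2.convertScaleAbs(im,alpha=1.4))
E
```

```text
[[380.24 181.88]
 [379.22 193.48]
 [378.87 199.8 ]
 [378.8  199.44]]
[[380.24 181.88]
 [382.63 183.63]
 [383.16 180.69]]
```

View pics/s4.png

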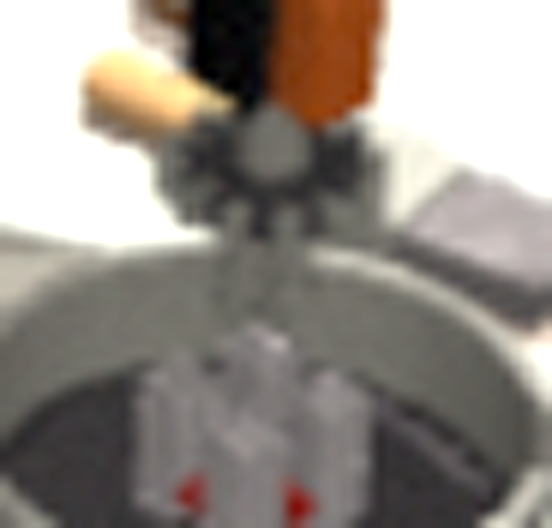

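The disc's centre column is about 380.2, against an expected 380.24 from the TCP, so it is aligned. Next is a stepped descent with a force check.

```bash
python3 - <<'E'
from cell import ctrl
from h import *
ctrl.hold(.2); f0=ctrl.state()["wrist_force"]; print(ctrl.state()["tool_pos"],f0)
for z in(.230,.224,.221,.218,.214,.209):
    ctrl.movel([.5912,.1922,z],speed=.04)
    s=ctrl.state(); f=s["wrist_force"]-f0; print(round(s["clock"],2),z,s["tool_pos"].round(4),f.round(2),s["ft_torque"].round(2),round(s["width"]*87,1))
    if f[2]>8 or np.hypot(f[0],f[1])>8: print("stop"); break
c=ctrl.camera("scene"); np.savez("scene5.npz",**c)
cv2.imwrite("pics/s5.png",cv2.resize(c["frame"][160:220,340:420,::-1],None,fx=8,fy=8,interpolation=cv2.INTER_CUBIC))
E
```

```text
[0.59143383 0.19228714 0.24563776] [ 0.21629558 -0.67153453 -1.86676003]
11.05 0.23 [0.5912 0.1921 0.2297] [-0.01  0.77  0.16] [-0.06  0.13 -0.04] 19.8
11.35 0.224 [0.591  0.1921 0.2236] [ 0.34  0.52 -1.82] [-0.1   0.16 -0.01] 20.0
11.6 0.221 [0.5911 0.1921 0.2207] [-1.02  0.73 -0.66] [-0.09  0.11 -0.  ] 19.8
11.85 0.218 [0.591  0.1921 0.2177] [0.39 1.01 0.3 ] [-0.04  0.17  0.01] 19.9
12.1 0.214 [0.591  0.1921 0.2136] [-0.21  0.38 -0.2 ] [-0.06  0.16 -0.02] 20.0
12.38 0.209 [0.591  0.1921 0.2085] [ 0.35  0.31 -0.25] [-0.04  0.13 -0.04] 20.2
```

View pics/s5.png

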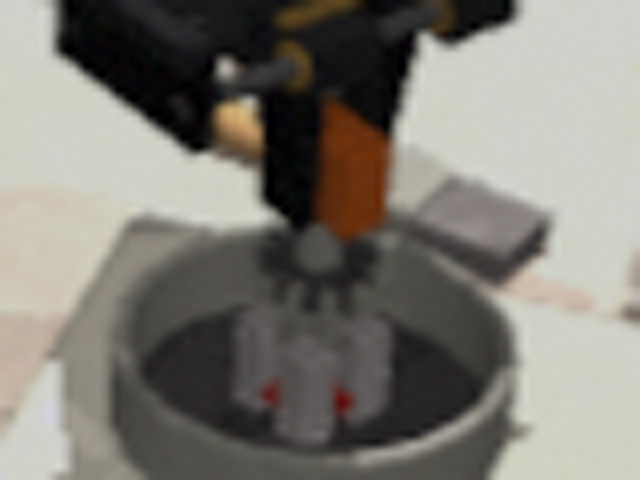

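It meshes without any force, about 16 mm deep, with the stem between the posts at about (310,320). Now I'll push home against the spring and watch for the steep force rise at the posts.

```bash
python3 - <<'E'
from cell import ctrl
from h import *
f0=ctrl.state()["wrist_force"]*0+[.2,-.2,-1.9]
z=.209
for z in(.204,.200,.197,.194,.192,.191,.190,.189,.188,.187,.186):
    ctrl.movel([.5912,.1922,z],speed=.03); ctrl.hold(.1)
    s=ctrl.state(); f=s["wrist_force"]-f0; print(round(s["clock"],2),z,s["tool_pos"].round(4),f.round(2),s["ft_torque"].round(2),round(s["width"]*87,1))
    if f[2]>18 or np.hypot(f[0],f[1])>10: print("stop"); break
c=ctrl.camera("scene"); np.savez("scene6.npz",**c)
cv2.imwrite("pics/s6.png",cv2.resize(c["frame"][160:220,340:420,::-1],None,fx=8,fy=8,interpolation=cv2.INTER_CUBIC))
E
```

```text
12.84 0.204 [0.5913 0.1922 0.204 ] [ 0.19 -0.15  0.09] [ 0.02  0.11 -0.02] 19.8
13.22 0.2 [0.5912 0.1922 0.2001] [0.87 0.45 1.37] [0.05 0.15 0.01] 19.7
13.57 0.197 [0.5913 0.1922 0.1976] [-1.1   0.31  4.19] [-0.13  0.48  0.04] 19.5
13.93 0.194 [0.5914 0.1922 0.1944] [-1.58 -0.08  6.7 ] [-0.08  0.65  0.01] 19.9
14.28 0.192 [0.5914 0.1922 0.1925] [-1.62  0.37  7.62] [-0.11  0.77 -0.01] 20.0
14.62 0.191 [0.5914 0.1922 0.1917] [-1.52 -1.17  7.96] [-0.13  0.87  0.04] 19.5
14.97 0.19 [0.5914 0.1922 0.1909] [-2.19 -0.13  9.51] [-0.15  0.86  0.01] 20.0
15.32 0.189 [0.5914 0.1922 0.19  ] [-2.69  0.23  9.34] [-0.17  0.97 -0.08] 19.5
15.68 0.188 [0.5914 0.1922 0.19  ] [-3.55  0.31 11.78] [-0.17  1.42 -0.02] 19.8
16.02 0.187 [0.5914 0.1922 0.1899] [-6.   -0.59 15.17] [-0.19  1.96 -0.06] 19.7
16.38 0.186 [0.5915 0.1922 0.1899] [-5.95 -0.42 18.87] [-0.25  2.41 -0.04] 20.0
stop
```

View pics/s6.png

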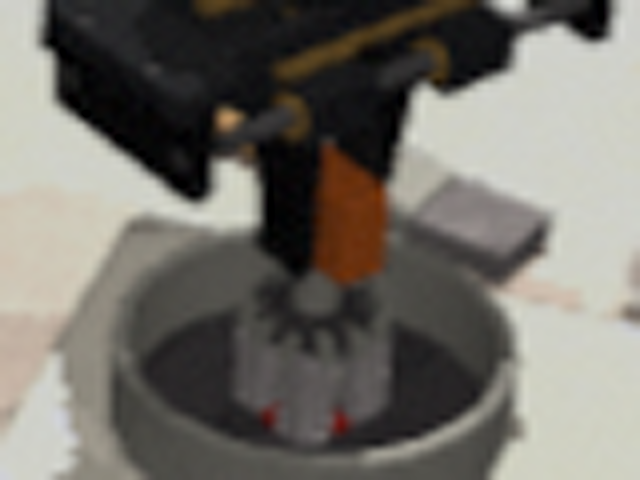

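The disc sits on the posts (around (315,310)). TCP z stopped at 0.190 while force climbed steeply, so it is home. I'll ease the press slightly and check it holds steady.

```bash
python3 - <<'E'
from cell import ctrl
from h import *
ctrl.movel([.5912,.1922,.187],speed=.02)
for i in range(4):
    ctrl.hold(.4); s=ctrl.state(); print(round(s["clock"],2),s["tool_pos"].round(4),s["tool_rot"].round(2),s["wrist_force"].round(2),round(s["width"]*87,1))
c=ctrl.camera("scene")
p0=load("scene0.npz")["frame"].astype(int)
a=np.hstack([p0[220:370,210:420].astype(np.uint8),c["frame"][220:370,210:420]])
W=cloud(c);hsv=cv2.cvtColor(c["frame"],cv2.COLOR_RGB2HSV)
for f in(load("scene0.npz"),c):
    m=cv2.inRange(cv2.cvtColor(f["frame"],cv2.COLOR_RGB2HSV),(45,100,60),(80,255,255)); m[:260]=0;m[350:]=0
    M=cv2.moments(m,True); print("green px",M["m10"]/M["m00"],M["m01"]/M["m00"])
    g=f["frame"]; 
cv2.imwrite("pics/s7.png",c["frame"][:,:,::-1])
E
```

```text
17.07 [0.5914 0.1922 0.1899] [-1.7995e+02 -1.1000e-01 -2.4550e+01] [-5.18 -0.62 13.57] 20.0
17.48 [0.5914 0.1922 0.1899] [-1.7995e+02 -1.1000e-01 -2.4550e+01] [-5.23 -0.21 13.88] 19.9
17.88 [0.5915 0.1922 0.1899] [-1.7995e+02 -1.1000e-01 -2.4550e+01] [-5.56  0.42 13.15] 19.6
18.27 [0.5915 0.1922 0.1899] [-1.7995e+02 -1.1000e-01 -2.4550e+01] [-6.    0.4  14.11] 20.0
green px 304.69590643274853 278.140350877193
green px 304.73837209302326 278.23837209302326
```

View pics/s7.png

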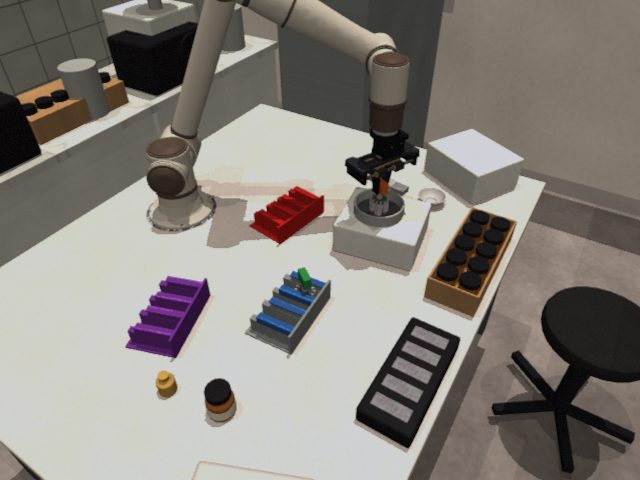

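The hold is steady. The green rotor is at (304.7,278.2), unmoved, and the jar, weight and dish in view look undisturbed. Handing in.

```bash
python3 - <<'E'
from cell import ctrl
print(ctrl.finish_job()); s=ctrl.state(); print(s["clock"],s["tool_pos"],s["wrist_force"],s["width"]*87)
E
```

```text
the job is handed in; nothing more can be done
None
the job is handed in; nothing more can be done
```

I slid the orange rotor out of the right channel and carried it to the mill. I turned it to about −24.6° to match the slots, meshed it with almost no force and pressed it home. The job was handed in at about 18.3 s of the 48 s allowed, with the rotor still gripped and pressed; no verdict is reported.

**Last checks before handing in:**
- **Home:** the tool point stopped at z = 0.190 m, within 1 mm of where I expected home. The force rose steadily to about 9–10 N on the spring, then steeply once the disc met the posts.
- **Hold:** the press held at about 14 N vertically for over a second with no drift. Grip width was about 20 mm, the thickness of the bar.
- **Bystanders:** the green rotor moved less than 0.2 pixel in the scene camera. The jar, weight and dish I could see looked undisturbed. The arm hid the second jar and part of the brush, so I did not check those directly.

**Disagreements:** the two cameras placed the drive about 3 mm apart, and I used the average. A sideways force of about 5–6 N remained while pressing.

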